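# Hang the stall's tongs on the dryer and start it

### The job

Dry the two washed pairs of steel tongs: lift them out of the caddy and drape the long pair over the dryer's tall bar and the short pair over its low bar, one arm down each side of the bar, hanging freely. When both are hanging released, press the square timer key right down, let it come back up, then press the round start key right down and let go. Never press the oblong stop key or two keys at once, and leave the tall bottle, the jar and the snack box standing where they are.

Things in the scene. Friction and masses are not known exactly. Their poses are not given: they have to be found in the camera images.
- tongs_long: Long pair of stiff steel tongs: a rigid upside-down U, 140 mm high, standing bow up in the caddy. Origin at the bottom, midway between the tips; z up, x from arm to arm. Steel band 22 mm wide (y), 4 thick. 20 to 60 mm below the top the arms are parallel, 44 mm over the outside (x), gap 36: grip there. Bow half-round; below, arms spread to 62 mm, tips 28 wide. 0.11 kg. Same after a half turn.
- tongs_long_bow (a point): Point on the underside of the long tongs' bow, in the middle: it comes to rest on the bar. 136 mm above the tongs' origin, 4 mm below the top.
- tongs_short: Short pair of tongs, as the long pair in every size and axis but only 100 mm high (40 mm less of the spread lower arms; the upper 60 mm is the same). Stands in the caddy's other compartment. About 0.08 kg.
- tongs_short_bow (a point): Point on the underside of the short tongs' bow, in the middle; 96 mm above the tongs' origin, 4 mm below the top.
- caddy: Fixed open aluminium utensil box, 86 (x) by 120 (y) by 45 mm high, walls and floor 3 mm; a wall across its middle makes two compartments, centres 57 mm apart along y; either pair of tongs can be in either, its x roughly along the caddy's x. Origin: centre of the underside, z up. The long pair stands 40 mm higher, close beside the short: taking it first gives the gripper room.
- dryer: Fixed tabletop utensil dryer: white base 200 (x) by 300 (y) by 30 mm high, a row of three black keys along its front (x = -60 mm) and two round steel bars in one line along y at x = +45 mm, on posts of 12 mm diameter at y = +142, +10 (both 181 mm high) and -142 mm (131 mm high); the tall bar is on the +y side. Origin: centre of the underside, z up.
- tall_bar (a point): Middle of the axis of the tall bar (14 mm diameter, along this point's y, 120 mm clear between its posts), 175 mm above the table. Same axes as the dryer. Hung tongs have their x across the bar (this x).
- low_bar (a point): Middle of the axis of the low bar (14 mm diameter, along this point's y, 140 mm clear between its posts), 125 mm above the table. Same axes as the dryer.
- key_square_top (a point): Centre of the top of the square timer key, 34 by 34 mm, at the +y end of the key row; 42 mm above the table when up.
- key_square (a joint): Travel of the square key: 0 up, 0.006 m fully down (about 5.3 N); it springs back. It counts as pressed beyond 4 mm.
- key_round_top (a point): Centre of the top of the round start key, 36 mm diameter, at the -y end of the key row; 42 mm above the table when up.
- key_round (a joint): Travel of the round key: 0 up, 0.006 m fully down (about 5.3 N); it springs back. It counts as pressed beyond 4 mm.
- key_oblong_top (a point): Centre of the top of the oblong stop key, 44 (x) by 16 mm (y), between the other two, 85 mm from each. Not to be pressed.
- key_oblong (a joint): Travel of the oblong stop key: 0 up, 0.006 m fully down.
- bottle: Loose tall amber bottle, 68 mm diameter, 240 mm high, standing between the caddy and the dryer. Origin at the centre of its underside. Leave alone.
- jar: Loose squat green glass jar, 72 mm diameter, 85 mm high, standing beside the caddy. Origin at the centre of its underside. Leave alone.
- snack_box: Loose clear snack box, 90 (x) by 120 (y) by 42 mm high, lying behind the caddy. Origin at the centre of its underside. Leave alone.
Things that resemble listed ones, but are neither listed nor needed, are in the scene too. What is shaped like the tongs_short but black or turquoise is not meant.

How it is judged (in metres and radians):
On the way, in this order (a step that is already met when the one before it is completed fails the run):
1. both pairs hang released over their own bars (x of tongs_long_bow in the frame of tall_bar between -0.015 and 0.015 m and y of tongs_long_bow in the frame of tall_bar between -0.055 and 0.055 m and z of tongs_long_bow in the frame of tall_bar between 0.001 and 0.014 m and angle between each of tongs_long, tongs_short's own z axis and vertical below 0.3 rad and x of tongs_short_bow in the frame of low_bar between -0.015 and 0.015 m and y of tongs_short_bow in the frame of low_bar between -0.065 and 0.065 m and z of tongs_short_bow in the frame of low_bar between 0.001 and 0.014 m and contact force between each of tongs_long, tongs_short and the fingers below 0.2 N), for 0.3 s.
2. the square key is pressed down (x of tongs_long_bow in the frame of tall_bar between -0.015 and 0.015 m and y of tongs_long_bow in the frame of tall_bar between -0.055 and 0.055 m and z of tongs_long_bow in the frame of tall_bar between 0.001 and 0.014 m and angle between each of tongs_long, tongs_short's own z axis and vertical below 0.3 rad and x of tongs_short_bow in the frame of low_bar between -0.015 and 0.015 m and y of tongs_short_bow in the frame of low_bar between -0.065 and 0.065 m and z of tongs_short_bow in the frame of low_bar between 0.001 and 0.014 m and value of joint key_square above 0.004 m), for 0.04 s.
3. the square key has come back up (x of tongs_long_bow in the frame of tall_bar between -0.015 and 0.015 m and y of tongs_long_bow in the frame of tall_bar between -0.055 and 0.055 m and z of tongs_long_bow in the frame of tall_bar between 0.001 and 0.014 m and angle between each of tongs_long, tongs_short's own z axis and vertical below 0.3 rad and x of tongs_short_bow in the frame of low_bar between -0.015 and 0.015 m and y of tongs_short_bow in the frame of low_bar between -0.065 and 0.065 m and z of tongs_short_bow in the frame of low_bar between 0.001 and 0.014 m and value of joint key_square below 0.0015 m), for 0.04 s.
4. the round key is pressed down (x of tongs_long_bow in the frame of tall_bar between -0.015 and 0.015 m and y of tongs_long_bow in the frame of tall_bar between -0.055 and 0.055 m and z of tongs_long_bow in the frame of tall_bar between 0.001 and 0.014 m and angle between each of tongs_long, tongs_short's own z axis and vertical below 0.3 rad and x of tongs_short_bow in the frame of low_bar between -0.015 and 0.015 m and y of tongs_short_bow in the frame of low_bar between -0.065 and 0.065 m and z of tongs_short_bow in the frame of low_bar between 0.001 and 0.014 m and value of joint key_round above 0.004 m), for 0.04 s.
At the end, for the whole second after the job is handed in: Both tongs hang at rest (under 30 mm/s, within 0.3 rad of upright), bow underside 1 to 14 mm above its bar's axis, within 15 mm across and 55 (tall bar) or 65 mm (low) along from the middle; keys up (under 1.5 mm); bottle, jar, snack box upright, moved under 30 mm (all of step 3 and value of joint each of key_round, key_oblong below 0.0015 m and linear speed of each of tongs_long, tongs_short below 0.03 m/s and distance of each of bottle, jar, snack_box from where it was at the start of the episode below 0.03 m and angle between each of bottle, jar, snack_box's own z axis and vertical below 0.2 rad); the robot touches nothing.
It fails at once if the oblong stop key is pressed (value of joint key_oblong above 0.003 m).
It fails at once if two keys are pressed at once (value of joint each of key_square, key_round above 0.003 m).
It fails at once if the tall bottle is pushed away or tipped (distance of bottle from where it was at the start of the episode above 0.03 m or angle between bottle's own z axis and vertical above 0.3 rad).
It fails at once if the jar is pushed away or tipped (distance of jar from where it was at the start of the episode above 0.03 m or angle between jar's own z axis and vertical above 0.3 rad).
It fails at once if the snack box is pushed away or tipped (distance of snack_box from where it was at the start of the episode above 0.03 m or angle between snack_box's own z axis and vertical above 0.3 rad).
It also fails if it takes over 72 s, if anything falls off the work surface, if the arm or the gripper's body presses on something with over 40 N, if the wrist force passes 120 N, or if a joint passes its speed limit or range.

### The arm

A 7-joint arm with a two-finger parallel gripper is mounted at the origin on the work surface. World frame = base frame: x ahead of the robot, y to its left, z up, the work surface at z = 0. Lengths are in mm, angles in rad, forces in N, time in s.
With the tool pointing down it reaches from about 425 to 1025 mm from the base axis. Payload 9.4 kg.
Tool frame: the origin (TCP) lies at the very end of the fingers, on their centre line; the grasp point (between the pads) lies manip.grip_point_offset behind it (manip.grip_point_offset is the distance from the TCP to the grasp point, in mm); z points along the fingers, y is the line along which they close (so a half turn about z gives the same grasp; the last joint's range is limited). The gripper opens to 85 mm and grips with 20 to 120 N. Pads are 22 mm wide; open, the fingers measure 114 mm over their backs; the gripper's body (76 mm by 85 mm) begins 54 mm behind the grasp point. The pads swing forward as they close: fully open they stand 13 mm farther back than shut.
Start: joints at [1.152, 0.599, -0.003, 1.599, 0.002, 0.943, -0.08], TCP at [242.997, -683.064, 204.975] pointing down, gripper open.
Joint ranges: [-2.57, 2.57], [-0.35, 1.97], [-1.29, 1.29], [0.11, 2.56], [-1.05, 4.19], [0.11, 1.86], [-2.63, 2.63]. Speed limits (rad/s): [2.22, 2.22, 3.01, 3.01, 3.14, 3.14, 3.14].

### API

Orientations are given as a unit quaternion [x, y, z, w].
In Python, from rig import readout, grab_frame, get_calibration, manip gives the robot as it stands.
- The arm moves only by the tool servo_tool, never from a script. Its argument "steps" is a list that holds one entry, the list of rows, each a list of 4 numbers: the shift along the tool's x, y, z in units of 25 mm (1.0 is 25 mm), then the turn about the tool's z in units of 5 degrees (1.0 is 5 degrees). In form: [[[x, y, z, turn], ...]]. A call has 1 to 8 rows; each row is the pose to reach, as a shift and turn from the pose commanded when the call began, along the tool's axes at that moment; what a row does not reach only later rows make up. A row lasts 1/12 s, in which the tool goes at most 41.7 mm and 7.16 degrees, less where a joint would pass 70% of its speed; a pose out of reach is approached as far as the arm can. A call with a gripper value outside its range is refused whole. "fingers" is the finger opening in mm, from 0 to 85.4, set as the call begins (left out, the last holds). The fingers move at their own pace and stop on an object; "newtons" is the grip in N (left out, the last holds). Time passes only in rows, so rows that repeat a pose let the fingers close. It gives the time, the measured TCP pose, the force, the opening and the grip force at its end, in the units of the state.
- readout.observe(): the state, without advancing time (a new reading comes with each control period).
- grab_frame(name): name is "side" or "top"; returns the picture (420x560x3 uint8, red, green, blue); there is no depth.
- get_calibration(name): a dict with "vertical_fov" (degrees; the focal length in pixels is half the picture's height over the tangent of half this angle, whatever the lens; pixels are square), "cx", "cy" (the principal point, pixels), "dist_coeffs" ([k1, k2, p1, p2, k3] as OpenCV has them; the pictures are not rectified), "origin" and "attitude" of the camera in the world. Camera axes: x right, y down, z forward; pixel columns grow to the right and rows downward; lengths in mm; the calibration is good to about 2 mm. A picture is of the moment at which its call begins. get_calibration takes no time and is no camera call.
- manip.close_job(): hands the job in; it is judged then, once.
The state is a dict: "t": time; "joint_pos": joint angles; "dq": joint speeds; "joint_torque": joint torques, N m; "tcp_pos": TCP position; "tcp_rot": TCP orientation; "contact_force": force on the tool from outside, world axes, zero at the start; "wrist_torque": the same for the moment, N m; "finger_gap": opening from 0.0 (shut) to 1.0 (fully open); "grip_force": force on a finger pad.
Only numpy, scipy, OpenCV 4.12 (cv2) and the standard library are available. Lean on these libraries where they do the work, as an engineer would, in place of code of your own. Each camera call takes 0.05 s, during which the arm holds its last target. There are 200 camera calls.

## Working session

There is one attempt and no reset: what is moved stays moved. The work goes in short steps, Python scripts to look and compute and a tool call to move; the robot and the scene stay as the last step left them, time stands still between calls to the robot, and variables do not carry over. Pictures are saved under pics/ and viewed, at most 10 in all, crops included, and the job is handed in when it is done.

Besides the shell and the picture viewer there is one more tool, called after "Call:" in YAML: its name, and indented under it one key for each argument. servo_tool: Moves the arm, as the interface text tells. Its arguments: {"type":"object","properties":{"steps":{"type":"array"},"fingers":{"type":"number"},"newtons":{"type":"number"}},"required":["steps"]}

```bash
mkdir -p pics; cat > h.py <<'E'
import numpy as np, cv2
from scipy.spatial.transform import Rotation as R
from rig import readout, grab_frame, get_calibration, manip
def cam(n):
    c=get_calibration(n); f=210/np.tan(np.radians(c["vertical_fov"])/2)
    K=np.array([[f,0,c["cx"]],[0,f,c["cy"]],[0,0,1]]); return c,K,np.array(c["dist_coeffs"],float)
def att(c):
    a=np.array(c["attitude"],float)
    return a if a.shape==(3,3) else R.from_quat(a).as_matrix()
def ray(n,uv):
    c,K,d=cam(n); p=cv2.undistortPoints(np.array(uv,float).reshape(-1,1,2),K,d).reshape(-1,2)
    v=np.c_[p,np.ones(len(p))]@att(c).T
    return np.array(c["origin"],float),v/np.linalg.norm(v,axis=1)[:,None]
def onz(n,uv,z):
    o,v=ray(n,uv); return o+v*((z-o[2])/v[:,2])[:,None]
def tri(uva,uvb,a="top",b="side"):
    oa,va=ray(a,uva); ob,vb=ray(b,uvb); out=[]
    for x,y in zip(va,vb):
        s=np.linalg.lstsq(np.c_[x,-y],ob-oa,rcond=None)[0]; p,q=oa+s[0]*x,ob+s[1]*y
        out.append([*((p+q)/2),np.linalg.norm(p-q)])
    return np.array(out)
def proj(n,P):
    c,K,d=cam(n); M=att(c).T
    return cv2.projectPoints(np.array(P,float).reshape(-1,1,3),cv2.Rodrigues(M)[0],-M@np.array(c["origin"],float),K,d)[0].reshape(-1,2)
E
python3 - <<'E'
from h import *
np.set_printoptions(suppress=True,precision=3)
for n in("top","side"):
    im=grab_frame(n); cv2.imwrite(f"pics/{n}0.png",im[:,:,::-1]); print(n,get_calibration(n))
s=readout.observe(); print(s); print(R.from_quat(s["tcp_rot"]).as_matrix(), manip.grip_point_offset)
E
```

```text
top {'vertical_fov': 49.70718795321078, 'cx': 282.5317993386081, 'cy': 219.34679804379198, 'dist_coeffs': array([-0.055,  0.   ,  0.   ,  0.   ,  0.   ]), 'origin': array([ 398.361,  -18.7  , 1098.376]), 'attitude': array([-0.699,  0.712, -0.053,  0.052])}
side {'vertical_fov': 50.980142680899, 'cx': 282.50955164816946, 'cy': 211.7523976367435, 'dist_coeffs': array([-0.113,  0.   ,  0.   ,  0.   ,  0.   ]), 'origin': array([ 36.504, 608.392, 743.716]), 'attitude': array([-0.3  ,  0.839, -0.429,  0.148])}
{'t': 0.1, 'joint_pos': array([ 1.152,  0.6  , -0.003,  1.6  ,  0.002,  0.943, -0.08 ]), 'dq': array([ 0.   , -0.001,  0.   , -0.002, -0.001,  0.   , -0.002]), 'joint_torque': array([  0.006, -77.799,   1.57 , -25.863,   0.013,   0.005,   0.   ]), 'tcp_pos': array([ 242.844, -682.634,  204.198]), 'tcp_rot': array([ 0.985,  0.17 , -0.   , -0.001]), 'contact_force': array([ 0.946,  1.442, -0.089]), 'wrist_torque': array([-0.039,  0.048, -0.046]), 'grip_force': 0.0, 'finger_gap': 0.9994838838947833}
[[ 0.942  0.335 -0.001]
 [ 0.335 -0.942  0.001]
 [-0.    -0.001 -1.   ]] 18.700000000000003
```

View pics/top0.png

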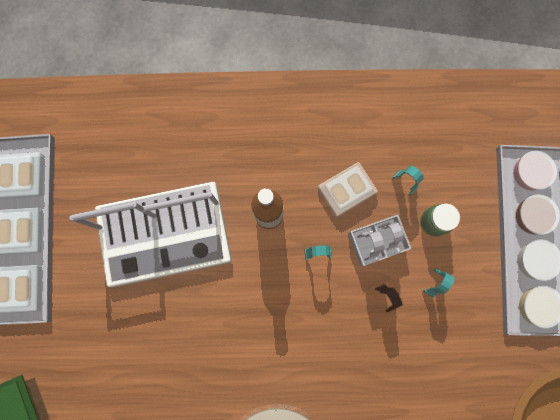

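View pics/side0.png

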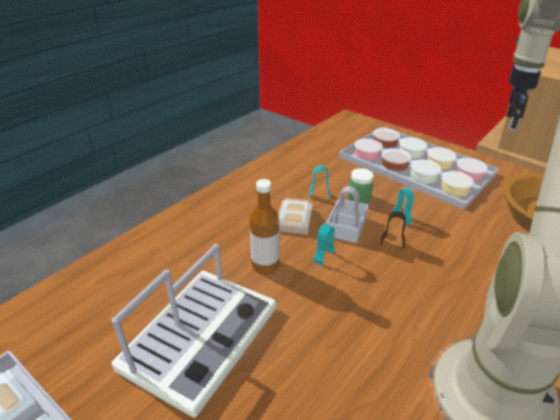

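The top view shows the caddy at (380,240) with two steel bows in it. The dryer is at (163,233), with keys square (130,265), oblong (165,257) and round (200,250). The bottle is at (267,205), the jar at (440,220) and the snack box at (348,190).

Things that could be taken for the tongs: turquoise at (408,178), (440,285) and (318,253), and black at (390,297). The steel ones in the caddy at about (375,242) and (397,232) fit the description. I'll check them in one close crop.

```bash
python3 - <<'E'
import cv2,numpy as np
t=cv2.imread("pics/top0.png");s=cv2.imread("pics/side0.png")
def c(im,x,y,w,h): return cv2.resize(im[y:y+h,x:x+w],(400,300),interpolation=cv2.INTER_CUBIC)
a=np.vstack([np.hstack([c(t,340,205,80,60),c(s,310,165,100,75)]),np.hstack([c(t,65,160,180,135),c(s,105,230,200,150)])])
cv2.imwrite("pics/c1.png",a)
E
```

```text
(no output)
```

View pics/c1.png

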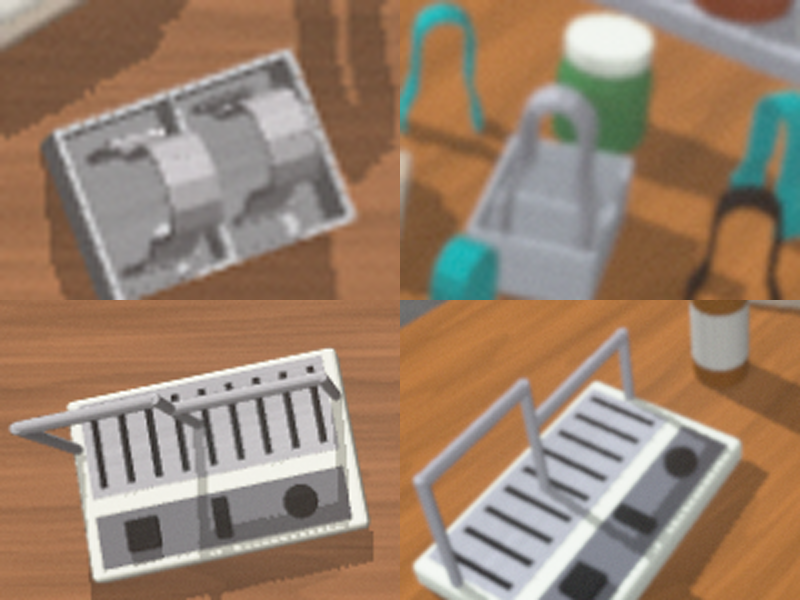

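The crop confirms two steel bows in the caddy, at top pixels about (377,242) and (397,232). The side view shows one clear bow at about (350,187). Next I measure these, the caddy, the bars and the keys.

```bash
python3 - <<'E'
from h import *
np.set_printoptions(suppress=True,precision=1)
print("rim",onz("top",[(350,232),(398,215),(411,248),(363,265)],45))
A,B=(377.5,242),(397,232)
print("tri",tri([A,B],[(350,187.5)]*2))
for z in(103,143):
    p=onz("top",[A,B],z); print(z,p,proj("side",p))
# dryer: top crop scale 180/400=.45 ; side scale .5
T=lambda x,y:(65+x*.45,160+(y-300)*.45); S=lambda x,y:(105+(x-400)*.5,230+(y-300)*.5)
tt=[T(15,430),T(160,402),T(168,407),T(328,377)]; ss=[S(420,482),S(525,383),S(535,418),S(624,333)]
print("bars",tri(tt,ss))
print("keys tri",tri([T(143,534),T(222,517),T(301,501)],[S(585,579),S(635,517),S(681,461)]))
print("keys z42",onz("top",[T(143,534),T(222,517),T(301,501)],42))
print("base",onz("top",[T(72,405),T(333,350),T(367,525),T(95,580)],30))
s=cv2.imread("pics/side0.png");t=cv2.imread("pics/top0.png")
f=lambda im,x,y,w,h:cv2.resize(im[y:y+h,x:x+w],(400,400),interpolation=cv2.INTER_CUBIC)
cv2.imwrite("pics/c2.png",np.hstack([f(s,325,175,50,70)[:, :],f(t,345,210,70,58)]))
E
```

```text
rim [[ 523.6 -180.2   45. ]
 [ 561.9 -295.5   45. ]
 [ 483.2 -321.8   45. ]
 [ 446.  -207.3   45. ]]
tri [[ 488.7 -222.9  144.2    1.5]
 [ 514.9 -274.3  107.8    1.6]]
103 [[ 493.3 -231.3  103. ]
 [ 514.7 -275.9  103. ]] [[348.4 198.9]
 [350.5 188.8]]
143 [[ 489.5 -222.8  143. ]
 [ 510.  -265.6  143. ]] [[349.4 187.8]
 [351.4 178.2]]
bars [[546.3 416.6 174.8   1.5]
 [571.9 281.2 173.4   2. ]
 [571.  283.6 131.    7.2]
 [603.  130.6 119.4   0.5]]
keys tri [[453.9 337.4  38.1   3.2]
 [471.1 254.9  34.3   2.5]
 [486.7 171.4  32.9   2.5]]
keys z42 [[455.  337.1  42. ]
 [471.5 253.7  42. ]
 [487.  170.4  42. ]]
base [[596.5 423.7  30. ]
 [651.8 139.1  30. ]
 [461.3 102.4  30. ]
 [407.8 391.4  30. ]]
```

View pics/c2.png

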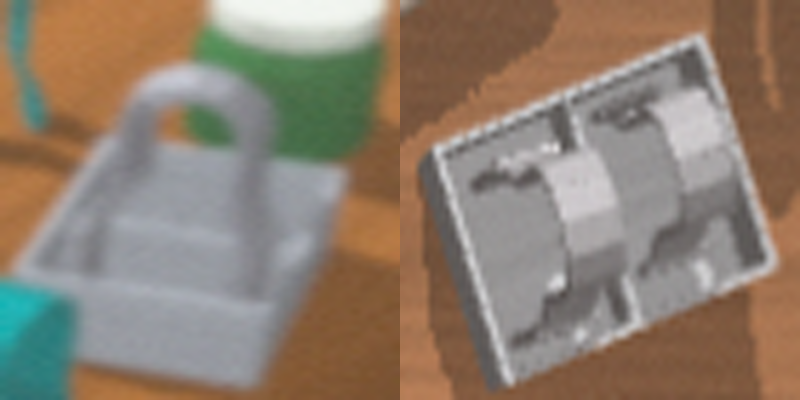

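Results, all in agreement with each other:
- **Long pair:** left bow (377.5,242). It triangulates to a top at z≈144, matching 143, in the +y compartment.
- **Short pair:** right bow, at z≈107, matching about 103.
- **Tall bar:** middle about (559.5,348.4), z≈174.
- **Low bar:** middle about (587,208), z≈125 with a rough view match.
- **Dryer:** yaw about 10.8°, with the key row and base outline agreeing.

Now the goal calculator.

```bash
cat > go.py <<'E'
import sys
from h import *
def go(x,y,z,yaw=None):
    s=readout.observe(); M=R.from_quat(s["tcp_rot"]).as_matrix(); p=np.array(s["tcp_pos"])
    d=M.T@(np.array([x,y,z])-p)/25; cur=np.degrees(np.arctan2(M[1,1],M[0,1]))
    t=0 if yaw is None else -((yaw-cur+180)%360-180)/5
    print("t %.2f"%s["t"],"tcp",p.round(1),"yawY %.1f"%cur,"tilt %.2f"%np.degrees(np.arccos(-M[2,2])),"gap %.3f"%s["finger_gap"],"F",s["contact_force"].round(1),"-> units",d.round(2),"turn",round(t,2))
if __name__=="__main__": go(*map(float,sys.argv[1:]))
E
python3 - <<'E'
from h import *
np.set_printoptions(suppress=True,precision=1)
print("tipsA",onz("top",[(360.8,236.1),(368.6,257.9)],5))
print("bottle",onz("top",[(265,197)],240),"jar",onz("top",[(445.5,217)],85),"snack",onz("top",[(348,188)],42))
E
python3 go.py 490 -223 220 18.7
```

```text
tipsA [[ 517.8 -212.2    5. ]
 [ 464.6 -228.8    5. ]]
bottle [[571.4  11.1 240. ]] jar [[ 549.1 -394.    85. ]] snack [[ 629.6 -180.2   42. ]]
t 0.10 tcp [ 242.8 -682.6  204.2] yawY -70.4 tilt 0.08 gap 0.999 F [ 0.9  1.4 -0.1] -> units [ 15.48 -14.01  -0.61] turn -17.82
```

Call:
servo_tool:
  steps:
    - [[1,-0.9,-0.1,-1.2],[2.1,-1.9,-0.2,-2.4],[3.2,-2.9,-0.3,-3.6],[4.3,-3.9,-0.4,-4.8],[5.4,-4.9,-0.5,-6.0],[6.4,-5.8,-0.6,-7.2],[7.3,-6.6,-0.6,-8.4],[8,-7.2,-0.6,-9.2]]
  fingers: 72
  newtons: 40

```text
t: 0.77
tcp_pos: [372.3, -443.8, 220.1]
tcp_rot: [0.839, 0.545, 0.0, -0.0]
contact_force: [0.2, -0.7, 0.5]
finger_gap: 0.845
grip_force: 0.0
```

```bash
python3 go.py 490 -223 210 18.7
```

```text
t 0.77 tcp [ 372.3 -443.8  220.1] yawY -24.0 tilt 0.03 gap 0.845 F [ 0.2 -0.7  0.5] -> units [9.98 0.71 0.41] turn -8.54
```

Call:
servo_tool:
  steps:
    - [[1.2,0.1,0,-1.2],[2.6,0.2,0.1,-2.4],[4,0.3,0.2,-3.6],[5.5,0.4,0.3,-4.8],[7,0.5,0.4,-6.0],[8.4,0.6,0.4,-7.2],[9.5,0.7,0.4,-8.2],[9.98,0.71,0.4,-8.5]]

```text
t: 1.43
tcp_pos: [492.4, -222.8, 209.9]
tcp_rot: [0.584, 0.812, 0.001, -0.0]
contact_force: [1.8, -0.4, -0.3]
finger_gap: 0.845
grip_force: 0.0
```

```bash
python3 go.py 490 -222 87 18.2; python3 - <<'E'
from h import *
a,b=grab_frame("top"),grab_frame("side")
f=lambda im,x,y,w,h:cv2.resize(im[y:y+h,x:x+w],(400,400),interpolation=cv2.INTER_CUBIC)
cv2.imwrite("pics/c3.png",np.hstack([f(a,315,180,120,120),f(b,290,110,120,120)])[:,:,::-1])
E
```

```text
t 1.43 tcp [ 492.4 -222.8  209.9] yawY 18.6 tilt 0.10 gap 0.845 F [ 1.8 -0.4 -0.3] -> units [ 0.06 -0.09  4.92] turn 0.07
```

View pics/c3.png

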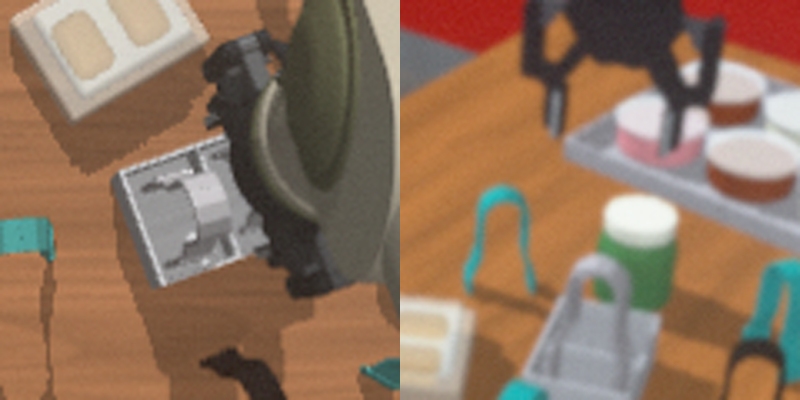

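The gripper, at crop (250,160), straddles the caddy's x direction above the long bow at crop (210,205). In the side view the fingertips are at (555,130) and (668,145), either side of the bow line. I descend.

Call:
servo_tool:
  steps:
    - [[0.06,-0.09,1.2,0],[0.06,-0.09,2.4,0],[0.06,-0.09,3.4,0],[0.06,-0.09,4.2,0],[0.06,-0.09,4.7,0],[0.06,-0.09,4.92,0],[0.06,-0.09,4.92,0],[0.06,-0.09,4.92,0]]

```text
t: 2.2
tcp_pos: [487.4, -226.9, 87.1]
tcp_rot: [0.588, 0.809, -0.0, -0.0]
contact_force: [0.6, 0.5, 0.9]
finger_gap: 0.843
grip_force: 0.0
```

Call:
servo_tool:
  steps:
    - [[0,0,0,0],[0,0,0,0],[0,0,0,0],[0,0,0,0],[0,0,0,0],[0,0,0,0],[0,0,0,0],[0,0,0,0]]
  fingers: 30
  newtons: 40

```text
t: 2.87
tcp_pos: [488.6, -226.4, 88.2]
tcp_rot: [0.587, 0.809, 0.0, 0.001]
contact_force: [0.2, -0.4, 5.3]
finger_gap: 0.504
grip_force: 39.6
```

```bash
python3 go.py 490 -222 240 18.2
```

```text
t 2.87 tcp [ 488.6 -226.4   88.2] yawY 18.1 tilt 0.14 gap 0.504 F [ 0.2 -0.4  5.3] -> units [ 0.14  0.12 -6.07] turn -0.03
```

The gap is 43 mm, which matches the 44 mm arms, with 40 N of grip. I lift.

Call:
servo_tool:
  steps:
    - [[0,0,-0.6,0],[0,0,-1.6,0],[0,0,-2.8,0],[0,0,-4,0],[0,0,-5.4,0],[0,0,-6.8,0],[0,0,-8,0],[0,0,-8.6,0]]
  newtons: 60

```text
t: 3.53
tcp_pos: [488.7, -226.0, 306.5]
tcp_rot: [0.587, 0.809, 0.0, 0.003]
contact_force: [1.2, 0.4, -1.4]
finger_gap: 0.497
grip_force: 60.8
```

```bash
python3 go.py 470 60 340 10.8; python3 - <<'E'
from h import *
a,b=grab_frame("top"),grab_frame("side")
f=lambda im,x,y,w,h:cv2.resize(im[y:y+h,x:x+w],(400,400),interpolation=cv2.INTER_CUBIC)
cv2.imwrite("pics/c4.png",np.hstack([f(a,315,150,150,150),f(b,260,70,170,170)])[:,:,::-1])
E
```

```text
t 3.53 tcp [ 488.7 -226.   306.5] yawY 18.1 tilt 0.31 gap 0.497 F [ 1.2  0.4 -1.4] -> units [11.1   2.84 -1.37] turn 1.46
```

View pics/c4.png

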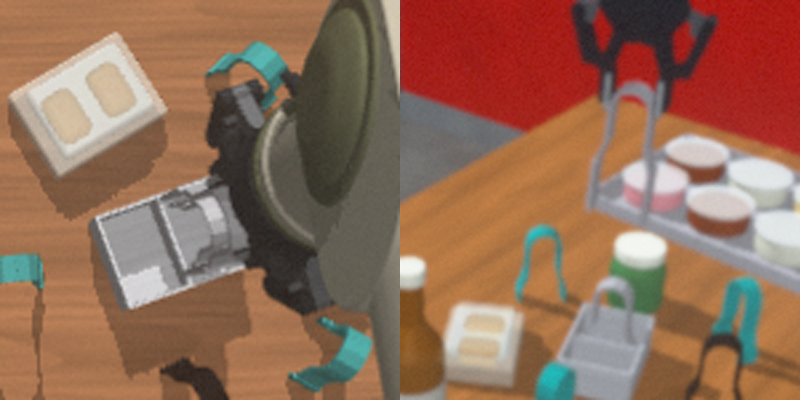

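The long pair is held: bow at crop (632,85), tips at (595,205) and (648,215). The short pair is still in the caddy at (613,285). I check the tilt against projections.

```bash
python3 - <<'E'
from h import *
np.set_printoptions(suppress=True,precision=1)
c=np.array([488.7,-226,0]);u=np.array([.95,.311,0]);v=np.array([-.311,.95,0])
for dz in(56,):
    for w in(0,5,-5):
        P=[c+w*v+[0,0,306.5+dz], c+w*v-29*u+[0,0,306.5+dz-140], c+w*v+29*u+[0,0,306.5+dz-140]]
        print(w,proj("side",P).tolist())
E=None
print("meas",(260+232*.425,70+85*.425),(260+248*.425,70+215*.425),(260+195*.425,70+205*.425))
E
```

```text
0 [[359.5308362552408, 105.33959663181662], [365.2165228809174, 162.04897853711716], [341.88198650234585, 157.56163286418058]]
5 [[359.0392681057439, 106.13203876302671], [364.7741270512855, 163.00512890332584], [341.35995907682764, 158.48863087771633]]
-5 [[360.01838976657933, 104.55360642686946], [365.655553983754, 161.099926952938], [342.4001559721095, 156.64141600846685]]
meas (358.6, 106.125) (365.4, 161.375) (342.875, 157.125)
```

Call:
servo_tool:
  steps:
    - [[0.9,0.1,-0.6,0.1],[2.1,0.2,-1.1,0.3],[3.5,0.5,-1.4,0.5],[5,0.9,-1.5,0.7],[6.5,1.4,-1.5,0.9],[8,1.8,-1.5,1.1],[9.5,2.3,-1.5,1.3],[11,2.8,-1.5,1.46]]

```text
t: 4.3
tcp_pos: [467.8, 58.7, 338.8]
tcp_rot: [0.638, 0.77, -0.001, -0.0]
contact_force: [1.3, 0.3, -1.6]
finger_gap: 0.491
grip_force: 60.9
```

```bash
python3 go.py 559.5 348.4 290 10.8
```

```text
t 4.30 tcp [467.8  58.7 338.8] yawY 10.7 tilt 0.06 gap 0.491 F [ 1.3  0.3 -1.6] -> units [10.71  5.76  1.94] turn -0.02
```

Call:
servo_tool:
  steps:
    - [[1.2,0.6,0,0],[2.6,1.4,0,0],[4,2.2,0,0],[5.4,3,0.3,0],[6.8,3.7,0.8,0],[8.2,4.4,1.3,0],[9.4,5.1,1.7,0],[10.2,5.5,1.94,0]]

```text
t: 4.97
tcp_pos: [555.7, 336.7, 288.1]
tcp_rot: [0.637, 0.771, -0.001, -0.001]
contact_force: [-0.1, 0.1, -1.7]
finger_gap: 0.491
grip_force: 61.0
```

Call:
servo_tool:
  steps:
    - [[0.3,0.15,0,0],[0.5,0.26,0,0],[0.5,0.26,0,0],[0.5,0.26,0,0]]

```text
t: 5.3
tcp_pos: [560.4, 345.7, 291.0]
tcp_rot: [0.638, 0.77, -0.0, 0.0]
contact_force: [-0.1, 0.4, -1.3]
finger_gap: 0.493
grip_force: 61.0
```

```bash
python3 go.py 559.5 348.4 135 10.8; python3 - <<'E'
from h import *
a,b=grab_frame("top"),grab_frame("side")
f=lambda im,x,y,w,h:cv2.resize(im[y:y+h,x:x+w],(400,400),interpolation=cv2.INTER_CUBIC)
cv2.imwrite("pics/c5.png",np.hstack([f(a,60,130,180,180),f(b,70,160,200,200)])[:,:,::-1])
E
```

```text
t 5.30 tcp [560.4 345.7 291. ] yawY 10.7 tilt 0.06 gap 0.493 F [-0.1  0.4 -1.3] -> units [ 0.12 -0.01  6.24] turn -0.01
```

View pics/c5.png

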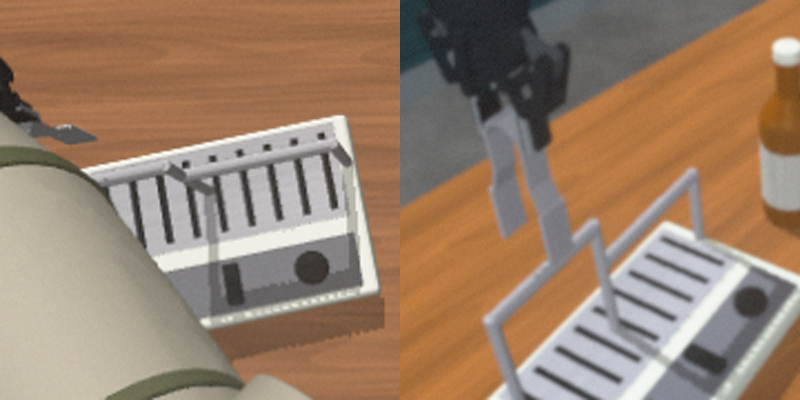

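The tongs hang over the tall bar: tips at side crop (512,235) and (558,262), one either side of the bar line from (490,320) to (595,222). I lower them.

Call:
servo_tool:
  steps:
    - [[0.1,0,0.5,0],[0.1,0,1.1,0],[0.1,0,1.8,0],[0.1,0,2.6,0],[0.1,0,3.4,0],[0.1,0,4,0],[0.1,0,4.5,0],[0.1,0,4.7,0]]

```text
t: 6.07
tcp_pos: [559.3, 348.1, 171.3]
tcp_rot: [0.638, 0.77, -0.001, -0.0]
contact_force: [-0.5, -0.1, -1.3]
finger_gap: 0.491
grip_force: 61.0
```

Call:
servo_tool:
  steps:
    - [[0,0,0.3,0],[0,0,0.6,0],[0,0,0.9,0],[0,0,1.15,0],[0,0,1.3,0],[0,0,1.4,0],[0,0,1.4,0]]

```text
t: 6.65
tcp_pos: [559.8, 349.4, 138.0]
tcp_rot: [0.637, 0.77, -0.0, -0.0]
contact_force: [-0.5, 0.8, -1.7]
finger_gap: 0.489
grip_force: 61.0
```

```bash
python3 go.py 559.5 348.4 130 10.8; python3 - <<'E'
from h import *
a,b=grab_frame("top"),grab_frame("side")
f=lambda im,x,y,w,h:cv2.resize(im[y:y+h,x:x+w],(400,400),interpolation=cv2.INTER_CUBIC)
cv2.imwrite("pics/c6.png",np.hstack([f(a,60,130,180,180),f(b,80,230,120,120)])[:,:,::-1])
E
```

```text
t 6.65 tcp [559.8 349.4 138. ] yawY 10.8 tilt 0.03 gap 0.489 F [-0.5  0.8 -1.7] -> units [-0.04 -0.02  0.32] turn -0.0
```

View pics/c6.png

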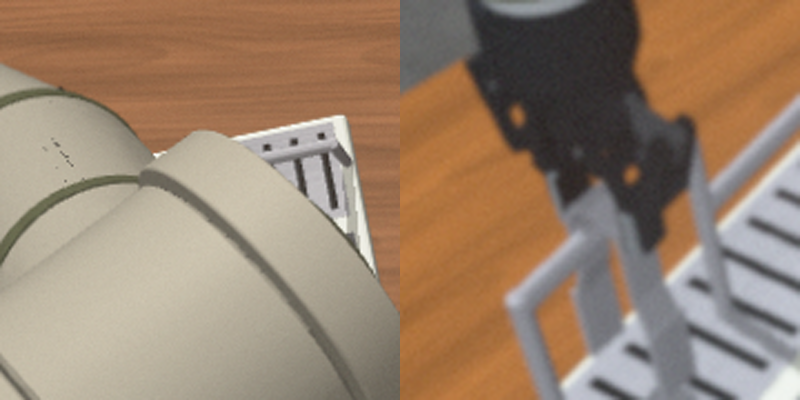

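The arms straddle the bar, with the bow just above it at crop (595,215). I lower to contact.

Call:
servo_tool:
  steps:
    - [[0,0,0.1,0],[0,0,0.2,0],[0,0,0.28,0],[0,0,0.32,0],[0,0,0.32,0]]
  newtons: 30

```text
t: 7.17
tcp_pos: [560.1, 349.5, 131.1]
tcp_rot: [0.638, 0.77, 0.0, 0.0]
contact_force: [-0.2, -1.0, 4.2]
finger_gap: 0.492
grip_force: 61.6
```

The bow rests on the bar (vertical force +6 N). I release, then rise.

Call:
servo_tool:
  steps:
    - [[0,0,0,0],[0,0,0,0],[0,0,0,0],[0,0,0,0],[0,0,0,0]]
  fingers: 70

```text
t: 7.58
tcp_pos: [559.9, 349.5, 130.4]
tcp_rot: [0.638, 0.77, -0.0, -0.0]
contact_force: [-0.0, 0.0, -0.3]
finger_gap: 0.816
grip_force: 0.0
```

Call:
servo_tool:
  steps:
    - [[0,0,-0.3,0],[0,0,-0.9,0],[0,0,-1.8,0],[0,0,-2.8,0],[0,0,-4,0],[0,0,-5.2,0],[0,0,-6.5,0],[0,0,-7.8,0]]

```text
t: 8.25
tcp_pos: [559.5, 349.4, 327.6]
tcp_rot: [0.637, 0.771, 0.0, -0.0]
contact_force: [0.9, 0.2, -0.4]
finger_gap: 0.816
grip_force: 0.0
```

```bash
python3 go.py 460 60 330 15
```

```text
t 8.25 tcp [559.5 349.4 327.6] yawY 10.8 tilt 0.02 gap 0.816 F [ 0.9  0.2 -0.4] -> units [-10.62  -6.08  -0.1 ] turn -0.84
```

Call:
servo_tool:
  steps:
    - [[-1,-0.6,0,-0.1],[-2.3,-1.3,0,-0.2],[-3.7,-2.1,-0.1,-0.3],[-5.1,-2.9,-0.1,-0.4],[-6.5,-3.7,-0.1,-0.5],[-7.9,-4.5,-0.1,-0.6],[-9.3,-5.3,-0.1,-0.7],[-10.6,-6,-0.1,-0.84]]

```text
t: 8.92
tcp_pos: [460.8, 59.2, 328.5]
tcp_rot: [0.609, 0.793, -0.0, 0.0]
contact_force: [0.1, -0.6, -0.5]
finger_gap: 0.821
grip_force: 0.0
```

```bash
python3 go.py 514.7 -275.9 210 18.7; python3 - <<'E'
from h import *
a,b=grab_frame("top"),grab_frame("side")
f=lambda im,x,y,w,h:cv2.resize(im[y:y+h,x:x+w],(400,300),interpolation=cv2.INTER_CUBIC)
cv2.imwrite("pics/c7.png",np.vstack([np.hstack([f(a,60,150,180,135),f(b,80,230,200,150)]),np.hstack([f(a,345,210,72,54),f(b,325,175,64,48)])])[:,:,::-1])
E
```

```text
t 8.92 tcp [460.8  59.2 328.5] yawY 15.0 tilt 0.05 gap 0.821 F [ 0.1 -0.6 -0.5] -> units [-13.5   -1.39   4.75] turn -0.74
```

View pics/c7.png

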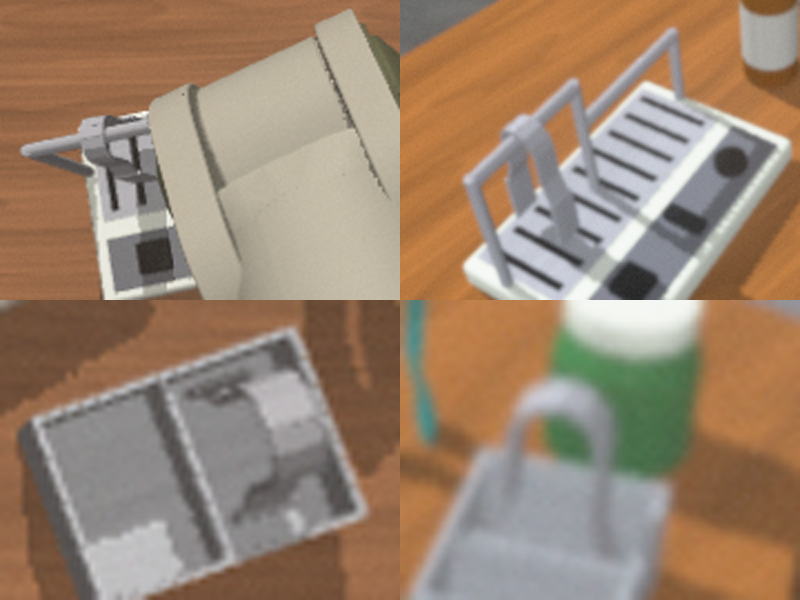

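The long pair hangs on the tall bar at side crop (525,130), free and upright. The short pair stands in the right compartment: bow at top px (397.7,232.9) and side px (350.6,188.6).

```bash
python3 - <<'E'
from h import *
np.set_printoptions(suppress=True,precision=1)
print(tri([(397.7,232.5)],[(350.6,188.6)]))
p=onz("top",[(380.1,225.8),(389.1,247.8)],5);print(p,p.mean(0)); d=p[0]-p[1];print(np.degrees(np.arctan2(d[1],d[0])))
E
```

```text
[[ 514.2 -277.   103.2    1.5]]
[[ 542.2 -260.6    5. ]
 [ 488.  -279.8    5. ]] [ 515.1 -270.2    5. ]
19.57132197591281
```

Call:
servo_tool:
  steps:
    - [[-1,-0.1,0,0],[-2.4,-0.3,0,-0.1],[-3.8,-0.4,0,-0.2],[-5.3,-0.5,0,-0.3],[-6.8,-0.6,0.2,-0.4],[-8.3,-0.8,0.6,-0.5],[-9.7,-0.9,1.2,-0.6],[-11.1,-1.1,2,-0.74]]

```text
t: 9.68
tcp_pos: [508.9, -215.4, 279.0]
tcp_rot: [0.583, 0.813, 0.001, 0.002]
contact_force: [0.7, -0.3, -0.2]
finger_gap: 0.818
grip_force: 0.0
```

```bash
python3 go.py 514.3 -275.5 120 19
```

```text
t 9.68 tcp [ 508.9 -215.4  279. ] yawY 18.7 tilt 0.20 gap 0.818 F [ 0.7 -0.3 -0.2] -> units [-2.33 -0.59  6.36] turn -0.05
```

Call:
servo_tool:
  steps:
    - [[-0.6,-0.2,0.7,0],[-1.3,-0.4,1.8,0],[-1.9,-0.5,3,0],[-2.2,-0.6,4.2,0],[-2.3,-0.6,5.2,0],[-2.3,-0.6,5.6,0],[-2.3,-0.6,5.6,0],[-2.3,-0.6,5.6,0]]

```text
t: 10.35
tcp_pos: [512.3, -272.5, 138.6]
tcp_rot: [0.582, 0.813, 0.0, -0.0]
contact_force: [0.8, 0.3, 0.6]
finger_gap: 0.82
grip_force: 0.0
```

```bash
python3 go.py 514.3 -275 50 19
```

```text
t 10.35 tcp [ 512.3 -272.5  138.6] yawY 18.8 tilt 0.03 gap 0.820 F [0.8 0.3 0.6] -> units [-0.12  0.04  3.55] turn -0.05
```

Call:
servo_tool:
  steps:
    - [[-0.1,0.04,0.8,0],[-0.1,0.04,1.7,0],[-0.1,0.04,2.5,0],[-0.1,0.04,3.1,0],[-0.1,0.04,3.45,0],[-0.1,0.04,3.55,0],[-0.1,0.04,3.55,0]]

```text
t: 10.93
tcp_pos: [514.0, -275.3, 50.1]
tcp_rot: [0.583, 0.813, 0.0, 0.001]
contact_force: [0.2, 0.0, -0.1]
finger_gap: 0.819
grip_force: 0.0
```

Call:
servo_tool:
  steps:
    - [[0,0,0,0],[0,0,0,0],[0,0,0,0],[0,0,0,0],[0,0,0,0],[0,0,0,0],[0,0,0,0],[0,0,0,0]]
  fingers: 30
  newtons: 60

```text
t: 11.6
tcp_pos: [514.2, -275.8, 50.8]
tcp_rot: [0.583, 0.812, 0.0, 0.001]
contact_force: [-0.8, 1.1, 9.2]
finger_gap: 0.488
grip_force: 59.5
```

Call:
servo_tool:
  steps:
    - [[0,0,-0.6,0],[0,0,-1.6,0],[0,0,-2.8,0],[0,0,-4.2,0],[0,0,-5.7,0],[0,0,-7.2,0],[0,0,-8.7,0],[0,0,-10,0]]

```text
t: 12.27
tcp_pos: [513.2, -275.2, 302.7]
tcp_rot: [0.583, 0.813, 0.0, 0.001]
contact_force: [0.4, -1.0, -1.1]
finger_gap: 0.486
grip_force: 61.5
```

```bash
python3 go.py 465 40 330 10.8;  python3 - <<'E'
from h import *
b=grab_frame("side")
cv2.imwrite("pics/c8.png",cv2.resize(b[70:240,260:430],(500,500),interpolation=cv2.INTER_CUBIC)[:,:,::-1])
E
```

```text
t 12.27 tcp [ 513.2 -275.2  302.7] yawY 18.7 tilt 0.12 gap 0.486 F [ 0.4 -1.  -1.1] -> units [12.56  2.22 -1.11] turn 1.58
```

View pics/c8.png

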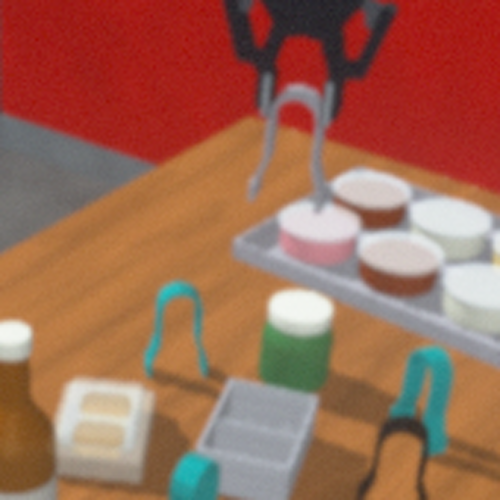

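The short pair is held upright: bow at (298,88), tips at (252,192) and (320,205). The caddy is empty. I have now viewed all 10 pictures, so from here I check numerically.

```bash
python3 - <<'E'
from h import *
np.set_printoptions(suppress=True,precision=1)
c=np.array([513.2,-275.2,0]);u=np.array([.947,.321,0])
print(proj("side",[c+[0,0,355.5],c-29*u+[0,0,255.5],c+29*u+[0,0,255.5]]),"meas 361.3,99.9 368.8,139.7 345.7,135.3")
E
```

```text
[[361.   99.4]
 [368.3 139.6]
 [345.4 135.6]] meas 361.3,99.9 368.8,139.7 345.7,135.3
```

Call:
servo_tool:
  steps:
    - [[1,0.1,-0.6,0.1],[2.3,0.2,-1,0.3],[3.8,0.2,-1.1,0.5],[5.3,0.3,-1.1,0.7],[6.8,0.4,-1.1,0.9],[8.3,0.6,-1.1,1.1],[9.8,1,-1.1,1.3],[11.3,1.6,-1.1,1.58]]

```text
t: 12.98
tcp_pos: [459.1, 6.1, 327.3]
tcp_rot: [0.638, 0.77, -0.0, 0.001]
contact_force: [0.8, -0.1, -1.2]
finger_gap: 0.484
grip_force: 61.5
```

```bash
python3 go.py 470 130 330 10.8
```

```text
t 12.98 tcp [459.1   6.1 327.3] yawY 10.7 tilt 0.10 gap 0.484 F [ 0.8 -0.1 -1.2] -> units [ 4.79  1.35 -0.12] turn -0.03
```

Call:
servo_tool:
  steps:
    - [[1,0.3,0,0],[2.4,0.7,0,0],[3.8,1.1,0,0],[4.8,1.6,0,0],[5.6,2.5,0.3,0],[6.4,3.6,0.7,0],[7,4.6,1,0],[7.3,5.2,1.3,0]]

```text
t: 13.65
tcp_pos: [555.6, 211.4, 294.0]
tcp_rot: [0.637, 0.771, 0.001, -0.0]
contact_force: [0.6, -0.3, -0.6]
finger_gap: 0.484
grip_force: 61.5
```

```bash
python3 go.py 588 203 240 10.8
```

```text
t 13.65 tcp [555.6 211.4 294. ] yawY 10.9 tilt 0.10 gap 0.484 F [ 0.6 -0.3 -0.6] -> units [-0.58  1.21  2.16] turn 0.02
```

Call:
servo_tool:
  steps:
    - [[-0.2,0.4,0.5,0],[-0.4,0.8,1,0],[-0.55,1.1,1.5,0],[-0.6,1.2,1.9,0],[-0.6,1.2,2.16,0],[-0.6,1.2,2.16,0],[-0.6,1.2,2.16,0]]

```text
t: 14.23
tcp_pos: [585.9, 199.2, 240.2]
tcp_rot: [0.638, 0.77, -0.0, -0.0]
contact_force: [-0.8, 0.7, -0.6]
finger_gap: 0.484
grip_force: 61.5
```

```bash
python3 go.py 588 203 100 10.8; python3 - <<'E'
from h import *
np.set_printoptions(suppress=True,precision=1)
# remeasure the low bar with line fits in the first pictures: thin bright bar pixels near predicted line, both views
t=cv2.imread("pics/top0.png");s=cv2.imread("pics/side0.png")
P=[(587+a*.187,208-a*.982,125.) for a in(-45,0,45)]
print("top pred",proj("top",P),"side pred",proj("side",P))
for n,im in(("top",t),("side",s)):
  for q in proj(n,P):
    g=im[...,:].astype(int).sum(2)//3; x,y=np.round(q).astype(int)
    print(n,(x,y),g[y-8:y+9,x].tolist())
E
```

```text
t 14.23 tcp [585.9 199.2 240.2] yawY 10.8 tilt 0.03 gap 0.484 F [-0.8  0.7 -0.6] -> units [0.13 0.11 5.61] turn -0.0
top pred [[156.9 206.2]
 [177.  202.1]
 [197.1 197.9]] side pred [[181.  280.1]
 [194.9 266.5]
 [207.8 253.8]]
top (np.int64(157), np.int64(206)) [189, 170, 152, 130, 134, 202, 196, 180, 156, 129, 111, 67, 58, 61, 57, 59, 57]
top (np.int64(177), np.int64(202)) [189, 189, 187, 185, 184, 201, 197, 184, 150, 127, 123, 174, 188, 192, 189, 189, 187]
top (np.int64(197), np.int64(198)) [188, 198, 192, 189, 191, 205, 194, 181, 142, 124, 123, 185, 193, 198, 190, 193, 185]
side (np.int64(181), np.int64(280)) [125, 127, 125, 137, 154, 174, 183, 180, 170, 156, 147, 137, 133, 129, 122, 122, 126]
side (np.int64(195), np.int64(267)) [119, 124, 136, 154, 173, 184, 181, 171, 159, 145, 141, 133, 128, 126, 124, 124, 138]
side (np.int64(208), np.int64(254)) [124, 127, 129, 141, 164, 177, 183, 173, 160, 148, 140, 138, 130, 125, 125, 121, 122]
```

The low bar centre agrees within 1 px in both views. I lower.

Call:
servo_tool:
  steps:
    - [[0.1,0.1,0.5,0],[0.1,0.1,1.1,0],[0.1,0.1,1.8,0],[0.1,0.1,2.6,0],[0.1,0.1,3.4,0],[0.1,0.1,4.2,0],[0.1,0.1,4.9,0],[0.1,0.1,5.3,0]]

```text
t: 14.9
tcp_pos: [587.7, 202.4, 105.8]
tcp_rot: [0.637, 0.771, -0.001, -0.0]
contact_force: [-0.0, -0.5, -0.4]
finger_gap: 0.488
grip_force: 61.5
```

Call:
servo_tool:
  steps:
    - [[0,0,0.2,0],[0,0,0.4,0],[0,0,0.5,0],[0,0,0.5,0]]

```text
t: 15.23
tcp_pos: [588.7, 202.6, 95.4]
tcp_rot: [0.638, 0.77, 0.0, 0.0]
contact_force: [-0.1, 0.2, -1.1]
finger_gap: 0.488
grip_force: 61.5
```

```bash
python3 go.py 588 203 83 10.8
```

```text
t 15.23 tcp [588.7 202.6  95.4] yawY 10.8 tilt 0.03 gap 0.488 F [-0.1  0.2 -1.1] -> units [ 0.02 -0.02  0.5 ] turn -0.0
```

Call:
servo_tool:
  steps:
    - [[0,0,0.12,0],[0,0,0.24,0],[0,0,0.36,0],[0,0,0.44,0],[0,0,0.48,0],[0,0,0.48,0]]

```text
t: 15.73
tcp_pos: [588.6, 202.3, 84.0]
tcp_rot: [0.638, 0.77, 0.0, 0.0]
contact_force: [-2.7, -1.9, 6.8]
finger_gap: 0.484
grip_force: 62.5
```

Contact with the bar: +6.8 N vertical. I release and rise.

Call:
servo_tool:
  steps:
    - [[0,0,0,0],[0,0,0,0],[0,0,0,0],[0,0,0,0],[0,0,0,0]]
  fingers: 70

```text
t: 16.15
tcp_pos: [588.5, 202.4, 83.1]
tcp_rot: [0.638, 0.77, -0.0, -0.0]
contact_force: [0.2, -0.5, -1.0]
finger_gap: 0.816
grip_force: 0.0
```

Call:
servo_tool:
  steps:
    - [[0,0,-0.3,0],[0,0,-0.9,0],[0,0,-1.8,0],[0,0,-2.8,0],[0,0,-4,0],[0,0,-5.2,0],[0,0,-6.2,0],[0,0,-7,0]]

```text
t: 16.82
tcp_pos: [588.6, 202.9, 261.2]
tcp_rot: [0.637, 0.771, 0.001, 0.0]
contact_force: [0.5, -0.2, -0.2]
finger_gap: 0.817
grip_force: 0.0
```

```bash
python3 go.py 430 120 250 10.8; python3 - <<'E'
from h import *
np.set_printoptions(suppress=True,precision=1)
b=grab_frame("side")[:,:,::-1].astype(int); s=cv2.imread("pics/side0.png").astype(int)
# changed pixels against the first side picture, around the low bar
d=(np.abs(b-s).sum(2)>60).astype(np.uint8); d[:235]=0; d[:,:60]=0; d[:,330:]=0
n,l,st,c=cv2.connectedComponentsWithStats(d)
for i in range(1,n):
    if st[i,4]>25: print(st[i],c[i])
u=np.array([.982,.188,0])
for nm,B,h in(("long",np.array([559.8,349,0]),(186,46)),("short",np.array([588.5,202.5,0]),(136,36))):
    print(nm,proj("side",[B+[0,0,h[0]],B-29*u+[0,0,h[1]],B+29*u+[0,0,h[1]]]))
E
```

```text
t 16.82 tcp [588.6 202.9 261.2] yawY 10.8 tilt 0.12 gap 0.817 F [ 0.5 -0.2 -0.2] -> units [-2.07 -6.86  0.43] turn 0.0
[187 257  13  13  70] [192.3 262. ]
[191 261  53  63 861] [213.5 296.1]
[186 274  11  20 122] [191.  283.6]
[130 286  15  15  93] [136.3 292.4]
[ 132  291   61   83 1599] [157.2 332.4]
[268 342   7   8  28] [271.5 345.7]
[204 379  11  12  55] [209.  384.5]
[226 401  24  19 264] [237.1 410.8]
long [[141.2 290. ]
 [166.5 346.4]
 [143.8 334.3]]
short [[195.8 260.8]
 [211.8 299.7]
 [190.3 290.1]]
```

Both pairs match their hanging positions. Next I move over the square key with the fingers shut.

```bash
python3 go.py 455 337.1 200 10.8; python3 - <<'E'
from h import *
np.set_printoptions(suppress=True,precision=1)
t=cv2.imread("pics/top0.png"); m=(t.max(2)<75).astype(np.uint8); m[:225]=0;m[300:]=0;m[:,:100]=0;m[:,235:]=0
n,l,st,c=cv2.connectedComponentsWithStats(m)
for i in range(1,n):
    if st[i,4]>40: print(st[i],c[i],onz("top",[c[i]],42))
E
```

```text
t 16.87 tcp [590.  203.7 264.6] yawY 10.8 tilt 0.38 gap 0.818 F [1.7 0.9 3.4] -> units [ 6.25 -4.32  2.56] turn -0.0
[193 243  15  15 170] [200.1 250.2] [[487.6 171.3  42. ]]
[161 249   9  18 119] [164.6 257.9] [[471.  254.5  42. ]]
[122 257  16  16 203] [129.3 265. ] [[455.7 337.2  42. ]]
```

Call:
servo_tool:
  steps:
    - [[0.4,-0.5,0,0],[1,-1.1,0,0],[2,-1.9,0,0],[3,-2.6,0.3,0],[4,-3.3,0.8,0],[4.9,-3.9,1.4,0],[5.6,-4.2,2,0],[6.1,-4.2,2.3,0]]
  fingers: 0

```text
t: 17.53
tcp_pos: [452.8, 333.7, 199.4]
tcp_rot: [0.636, 0.772, -0.001, -0.001]
contact_force: [-0.4, 0.1, 0.3]
finger_gap: -0.0
grip_force: 0.0
```

```bash
python3 go.py 455 337.1 70 10.8
```

```text
t 17.53 tcp [452.8 333.7 199.4] yawY 11.0 tilt 0.15 gap -0.000 F [-0.4  0.1  0.3] -> units [0.12 0.12 5.18] turn 0.04
```

Call:
servo_tool:
  steps:
    - [[0.1,0.1,0.8,0],[0.1,0.1,1.9,0],[0.1,0.1,3,0],[0.1,0.1,4.1,0],[0.1,0.1,4.9,0],[0.1,0.1,5.2,0],[0.1,0.1,5.2,0],[0.1,0.1,5.2,0]]

```text
t: 18.2
tcp_pos: [458.4, 335.9, 71.1]
tcp_rot: [0.637, 0.771, -0.0, -0.0]
contact_force: [0.0, -0.2, 0.4]
finger_gap: -0.004
grip_force: 0.0
```

```bash
python3 go.py 455.4 337.2 35 10.8
```

```text
t 18.20 tcp [458.4 335.9  71.1] yawY 10.8 tilt 0.03 gap -0.004 F [ 0.  -0.2  0.4] -> units [ 0.07 -0.11  1.45] turn 0.0
```

Call:
servo_tool:
  steps:
    - [[0.05,-0.1,0.4,0],[0.05,-0.1,0.8,0],[0.05,-0.1,1.1,0],[0.05,-0.1,1.3,0],[0.05,-0.1,1.42,0],[0.05,-0.1,1.46,0],[0.05,-0.1,1.46,0],[0.05,-0.1,1.46,0]]

```text
t: 18.87
tcp_pos: [456.2, 336.4, 34.3]
tcp_rot: [0.638, 0.77, 0.0, -0.0]
contact_force: [-0.4, 0.3, 0.8]
finger_gap: 0.001
grip_force: 0.0
```

Force is only 0.8 N here, so the key is not pressed yet. I go further in small steps.

Call:
servo_tool:
  steps:
    - [[0,0,0.08,0],[0,0,0.16,0],[0,0,0.16,0]]

```text
t: 19.12
tcp_pos: [456.1, 336.1, 30.0]
tcp_rot: [0.638, 0.77, -0.0, -0.0]
contact_force: [1.0, -0.7, -0.2]
finger_gap: 0.001
grip_force: 0.0
```

```bash
python3 - <<'E'
from h import *
np.set_printoptions(suppress=True,precision=1)
s=readout.observe();print(s["tcp_pos"],s["contact_force"])
b=grab_frame("side")[:,:,::-1]; cv2.imwrite("pics/n1.png",b)
s0=cv2.imread("pics/side0.png")
print("key centre",proj("side",[(455.4,337.2,42),(455.4,337.2,36)]),"tcp",proj("side",[s["tcp_pos"]]))
u,v=proj("side",[s["tcp_pos"]])[0].round().astype(int)
g=lambda im:cv2.cvtColor(im,cv2.COLOR_BGR2GRAY)
for r in range(v-16,v+17,2): print(r,g(b)[r,u-22:u+23:2].tolist())
print()
for r in range(v-16,v+17,2): print(r,g(s0)[r,u-22:u+23:2].tolist())
print(u,v)
E
```

```text
[456.1 336.1  30. ] [ 1.  -0.7 -0.2]
key centre [[195.9 367.6]
 [196.3 369.5]] tcp [[196.9 370.7]]
355 [128, 130, 130, 138, 193, 210, 116, 91, 65, 52, 45, 47, 42, 46, 47, 48, 47, 51, 70, 99, 118, 128, 123]
357 [129, 131, 130, 148, 178, 205, 136, 105, 95, 81, 54, 49, 46, 44, 50, 55, 68, 95, 118, 125, 129, 129, 130]
359 [128, 131, 150, 169, 170, 173, 132, 110, 103, 111, 76, 47, 39, 45, 63, 98, 116, 125, 129, 128, 130, 127, 128]
361 [126, 147, 166, 174, 172, 170, 146, 117, 105, 119, 85, 51, 47, 60, 94, 126, 126, 127, 128, 129, 129, 129, 129]
363 [138, 164, 172, 174, 170, 168, 135, 121, 98, 120, 96, 54, 44, 66, 110, 124, 129, 128, 126, 126, 129, 130, 133]
365 [160, 171, 176, 171, 170, 140, 100, 104, 90, 118, 107, 60, 40, 45, 67, 94, 118, 124, 128, 128, 129, 128, 144]
367 [175, 175, 173, 172, 149, 101, 78, 59, 58, 100, 104, 73, 39, 34, 43, 48, 74, 115, 129, 130, 128, 133, 183]
369 [203, 179, 178, 156, 107, 80, 54, 39, 41, 47, 58, 45, 36, 38, 42, 40, 48, 101, 129, 125, 130, 178, 228]
371 [234, 222, 201, 126, 88, 57, 39, 35, 38, 37, 43, 32, 41, 38, 39, 40, 49, 85, 115, 123, 150, 225, 235]
3
[... 2138 characters left out ...]
02]
377 [214, 150, 136, 134, 133, 113, 85, 58, 51, 47, 51, 47, 48, 41, 62, 91, 95, 96, 142, 221, 234, 210, 179]
379 [155, 136, 133, 135, 134, 135, 127, 105, 68, 51, 49, 47, 47, 54, 86, 95, 96, 122, 192, 231, 221, 186, 165]
381 [136, 134, 136, 137, 133, 136, 133, 134, 122, 101, 66, 51, 55, 79, 94, 92, 111, 186, 234, 226, 193, 168, 162]
383 [137, 135, 136, 134, 134, 137, 134, 136, 133, 133, 114, 99, 81, 90, 94, 106, 157, 216, 228, 199, 175, 165, 153]
385 [136, 136, 133, 135, 133, 135, 135, 131, 134, 134, 134, 130, 117, 107, 101, 142, 224, 233, 212, 179, 166, 159, 126]
387 [136, 137, 137, 134, 135, 133, 135, 138, 132, 134, 132, 132, 130, 133, 153, 192, 233, 219, 187, 171, 164, 137, 102]
197 371
```

The key outline is unmoved, and the fingertip appears at about row 368, just above the key. I continue down in small steps.

Call:
servo_tool:
  steps:
    - [[0,0,0.08,0],[0,0,0.16,0],[0,0,0.16,0]]

```text
t: 19.42
tcp_pos: [456.0, 336.1, 25.8]
tcp_rot: [0.638, 0.77, -0.0, -0.0]
contact_force: [0.1, -0.0, -0.3]
finger_gap: -0.002
grip_force: 0.0
```

```bash
python3 - <<'E'
from h import *
s=readout.observe()
b=grab_frame("side")[:,:,::-1]; cv2.imwrite("pics/n2.png",b); a=cv2.imread("pics/n1.png")
g=lambda im:cv2.cvtColor(im,cv2.COLOR_BGR2GRAY)
for r in range(355,388,2): print(r,g(b)[r,175:220:2].tolist())
print(s["joint_pos"].round(3),s["joint_torque"].round(1))
# top view check: is the square key occluded / where
E
```

```text
355 [129, 130, 133, 138, 187, 179, 92, 84, 52, 40, 43, 47, 45, 46, 42, 44, 41, 47, 49, 57, 85, 121, 125]
357 [130, 129, 132, 150, 175, 197, 131, 105, 67, 57, 47, 50, 42, 44, 52, 44, 50, 58, 82, 108, 122, 128, 128]
359 [128, 130, 150, 168, 174, 173, 126, 109, 99, 91, 60, 52, 44, 47, 47, 56, 82, 109, 125, 129, 128, 128, 132]
361 [132, 145, 169, 171, 173, 169, 140, 110, 104, 119, 87, 47, 45, 44, 67, 111, 122, 128, 130, 131, 126, 127, 127]
363 [140, 165, 173, 172, 173, 167, 134, 119, 101, 120, 98, 53, 46, 49, 88, 125, 129, 128, 127, 130, 128, 129, 126]
365 [160, 174, 172, 174, 169, 140, 98, 107, 99, 118, 104, 53, 43, 47, 61, 94, 115, 126, 127, 128, 126, 127, 141]
367 [174, 171, 172, 169, 147, 100, 80, 69, 82, 109, 112, 75, 44, 40, 35, 47, 71, 116, 126, 130, 127, 132, 186]
369 [202, 180, 176, 157, 109, 83, 52, 35, 44, 73, 98, 72, 40, 40, 38, 35, 48, 99, 127, 130, 130, 176, 228]
371 [236, 222, 202, 129, 88, 57, 39, 40, 38, 41, 46, 42, 37, 36, 37, 40, 46, 83, 113, 123, 153, 224, 235]
373 [241, 233, 182, 128, 93, 47, 35, 37, 37, 35, 38, 39, 34, 39, 38, 46, 69, 88, 93, 123, 211, 235, 221]
375
[... 182 characters left out ...]
93, 125, 170, 211, 200, 171]
379 [150, 132, 130, 127, 129, 125, 122, 100, 65, 40, 42, 34, 36, 49, 80, 90, 92, 110, 158, 173, 181, 173, 159]
381 [132, 128, 129, 127, 132, 129, 128, 125, 115, 96, 64, 44, 49, 73, 90, 88, 106, 150, 173, 177, 175, 164, 156]
383 [128, 130, 130, 131, 129, 127, 129, 128, 128, 128, 113, 91, 76, 88, 89, 94, 136, 170, 175, 174, 166, 155, 145]
385 [127, 130, 128, 130, 128, 128, 128, 130, 127, 127, 126, 124, 114, 98, 93, 127, 166, 178, 177, 170, 161, 148, 124]
387 [132, 132, 129, 127, 130, 132, 131, 128, 128, 127, 128, 129, 128, 123, 127, 161, 175, 178, 173, 158, 154, 131, 100]
[-0.418  0.711 -0.471  2.076  0.659  0.505 -1.194] [ -0.1 -69.8  -6.6 -12.3   0.1  -0.1  -0. ]
```

The tip keeps moving down but is still not touching. I continue in 4 mm steps.

Call:
servo_tool:
  steps:
    - [[0,0,0.08,0],[0,0,0.12,0],[0,0,0.12,0]]

```text
t: 19.72
tcp_pos: [456.0, 336.2, 23.0]
tcp_rot: [0.637, 0.77, -0.0, -0.0]
contact_force: [-0.2, 0.1, -0.3]
finger_gap: 0.0
grip_force: 0.0
```

Call:
servo_tool:
  steps:
    - [[0,0,0.08,0],[0,0,0.12,0],[0,0,0.12,0]]

```text
t: 19.97
tcp_pos: [456.0, 336.2, 20.0]
tcp_rot: [0.638, 0.77, -0.0, -0.0]
contact_force: [-0.3, 0.2, -0.8]
finger_gap: -0.001
grip_force: 0.0
```

Call:
servo_tool:
  steps:
    - [[0,0,0.08,0],[0,0,0.12,0],[0,0,0.12,0]]

```text
t: 20.22
tcp_pos: [456.0, 336.2, 17.0]
tcp_rot: [0.638, 0.77, -0.0, -0.0]
contact_force: [-0.7, 0.5, 0.2]
finger_gap: -0.003
grip_force: 0.0
```

```bash
python3 - <<'E'
from h import *
np.set_printoptions(suppress=True,precision=1)
b=grab_frame("side")[:,:,::-1]; cv2.imwrite("pics/n3.png",b); a=cv2.imread("pics/n1.png"); s0=cv2.imread("pics/side0.png")
g=lambda im:cv2.cvtColor(im,cv2.COLOR_BGR2GRAY)
for r in range(361,388,2): print(r,g(b)[r,175:220:2].tolist())
s=readout.observe(); p=s["tcp_pos"]
print("tip if at z",[(z,proj("side",[(p[0],p[1],z)]).tolist()) for z in(17,30,36,42,50)])
u=np.array([.982,.188,0])*17;v=np.array([-.188,.982,0])*17;k=np.array([455.6,337.2,42])
print("key corners",proj("side",[k-u+v,k-u-v,k+u-v,k+u+v]).tolist())
t=grab_frame("top")[:,:,::-1]; t0=cv2.imread("pics/top0.png")
for r in range(255,278,2): print(r,g(t)[r,118:144:2].tolist(),g(t0)[r,118:144:2].tolist())
E
```

```text
361 [130, 144, 166, 171, 172, 170, 126, 110, 86, 79, 58, 48, 45, 43, 51, 52, 48, 76, 100, 118, 127, 127, 127]
363 [140, 163, 172, 174, 172, 166, 121, 112, 98, 113, 87, 49, 45, 44, 44, 71, 100, 120, 125, 129, 128, 130, 130]
365 [158, 169, 170, 174, 168, 137, 99, 104, 97, 115, 101, 57, 43, 42, 51, 84, 115, 125, 130, 126, 129, 128, 143]
367 [173, 174, 171, 172, 147, 100, 79, 91, 105, 108, 111, 66, 44, 43, 41, 46, 72, 114, 127, 129, 129, 134, 187]
369 [203, 177, 177, 156, 111, 81, 56, 62, 100, 97, 117, 77, 45, 40, 39, 38, 48, 101, 130, 129, 132, 179, 230]
371 [236, 222, 203, 128, 86, 60, 36, 40, 58, 83, 111, 93, 51, 36, 40, 35, 51, 83, 113, 127, 154, 225, 235]
373 [241, 233, 183, 127, 93, 47, 41, 38, 36, 38, 61, 61, 44, 34, 37, 45, 71, 84, 94, 124, 208, 235, 222]
375 [237, 195, 140, 130, 119, 68, 37, 39, 38, 35, 37, 35, 37, 33, 39, 66, 87, 87, 96, 145, 223, 226, 195]
377 [206, 142, 131, 129, 127, 107, 82, 54, 39, 31, 35, 32, 32, 41, 55, 81, 90, 93, 126, 164, 192, 196, 172]
379 [151, 130, 129, 131, 129, 130, 121, 99, 67, 46, 39, 37, 38, 51, 79, 90, 90, 112, 158, 173, 177, 172, 161]
381 [1
[... 1740 characters left out ...]
1, 58, 58, 55, 58, 58, 57, 55, 135, 133, 135]
269 [132, 129, 129, 125, 125, 120, 119, 117, 119, 113, 113, 115, 116] [133, 134, 89, 54, 58, 56, 58, 62, 60, 51, 122, 132, 134]
271 [129, 126, 128, 124, 123, 125, 116, 118, 117, 116, 113, 114, 112] [133, 130, 102, 57, 58, 56, 58, 58, 60, 79, 130, 135, 133]
273 [125, 127, 125, 122, 123, 119, 116, 115, 113, 114, 113, 110, 112] [130, 134, 126, 78, 79, 86, 93, 101, 100, 98, 134, 134, 134]
275 [126, 125, 119, 122, 119, 113, 117, 115, 113, 111, 113, 112, 111] [130, 132, 131, 110, 99, 98, 102, 101, 97, 101, 99, 170, 209]
277 [123, 123, 122, 120, 118, 113, 113, 113, 111, 111, 113, 113, 109] [130, 132, 133, 124, 101, 99, 125, 151, 160, 221, 239, 241, 237]
```

The visible fingertip now extrapolates to about the key-top height, so shut tips sit well behind the nominal TCP. I continue gently.

Call:
servo_tool:
  steps:
    - [[0,0,0.08,0],[0,0,0.12,0],[0,0,0.12,0]]

```text
t: 20.57
tcp_pos: [456.3, 336.4, 14.2]
tcp_rot: [0.638, 0.77, 0.0, 0.0]
contact_force: [0.6, 0.1, 2.3]
finger_gap: 0.003
grip_force: 1.2
```

```bash
python3 - <<'E'
from h import *
print(proj("side",[(490,-222.8,z) for z in(210,223,235)]), "open tips mid seen 353.5,151.2")
E
```

```text
[[351.81747797 164.60116101]
 [352.34105368 159.92700546]
 [352.82910677 155.55620119]] open tips mid seen 353.5,151.2
```

Contact begins (2.3 N), which confirms the tip offset. I press through the travel.

Call:
servo_tool:
  steps:
    - [[0,0,0.06,0],[0,0,0.12,0],[0,0,0.18,0],[0,0,0.2,0],[0,0,0.2,0]]

```text
t: 20.98
tcp_pos: [456.3, 336.4, 9.8]
tcp_rot: [0.638, 0.77, 0.0, 0.0]
contact_force: [-0.7, -0.5, 10.2]
finger_gap: 0.002
grip_force: 5.3
```

The force is 10 N, above the 5.3 N for full travel, so the key is bottomed. I rise and go over to the round key.

Call:
servo_tool:
  steps:
    - [[0,0,-0.3,0],[0,0,-0.8,0],[0,0,-1.5,0],[0,0,-2.2,0],[0,0,-2.8,0],[0,0,-3,0],[0,0,-3,0]]

```text
t: 21.57
tcp_pos: [456.6, 336.5, 85.1]
tcp_rot: [0.638, 0.77, 0.001, 0.0]
contact_force: [0.1, -0.1, 0.1]
finger_gap: -0.001
grip_force: 0.0
```

```bash
python3 go.py 487.4 171 80 10.8
```

```text
t 21.57 tcp [456.6 336.5  85.1] yawY 10.8 tilt 0.10 gap -0.001 F [ 0.1 -0.1  0.1] -> units [-6.73 -0.03  0.2 ] turn -0.01
```

Call:
servo_tool:
  steps:
    - [[-0.8,0,0,0],[-1.9,0,0,0],[-3.1,0,0,0],[-4.3,0,0,0],[-5.5,0,0,0],[-6.4,0,0,0],[-6.7,0,0,0],[-6.7,0,0,0]]

```text
t: 22.23
tcp_pos: [487.3, 169.2, 83.2]
tcp_rot: [0.639, 0.769, -0.001, -0.0]
contact_force: [-0.1, 0.2, 0.0]
finger_gap: -0.0
grip_force: 0.0
```

Call:
servo_tool:
  steps:
    - [[0,0,0.3,0],[0,0,0.8,0],[0,0,1.4,0],[0,0,2,0],[0,0,2.3,0],[0,0,2.4,0],[0,0,2.4,0]]

```text
t: 22.82
tcp_pos: [486.7, 173.0, 23.5]
tcp_rot: [0.637, 0.771, -0.0, -0.001]
contact_force: [0.5, -0.7, -0.3]
finger_gap: 0.004
grip_force: 0.0
```

```bash
python3 go.py 487.4 171 16 10.8
```

```text
t 22.82 tcp [486.7 173.   23.5] yawY 10.9 tilt 0.07 gap 0.004 F [ 0.5 -0.7 -0.3] -> units [-0.08  0.01  0.3 ] turn 0.02
```

Call:
servo_tool:
  steps:
    - [[-0.08,0,0.12,0],[-0.08,0,0.24,0],[-0.08,0,0.36,0],[-0.08,0,0.46,0],[-0.08,0,0.54,0],[-0.08,0,0.57,0],[-0.08,0,0.57,0]]

```text
t: 23.4
tcp_pos: [488.2, 169.7, 10.1]
tcp_rot: [0.638, 0.77, 0.0, 0.0]
contact_force: [0.9, -1.0, 4.7]
finger_gap: -0.004
grip_force: 2.5
```

Call:
servo_tool:
  steps:
    - [[0,0,0.06,0],[0,0,0.1,0],[0,0,0.1,0]]

```text
t: 23.65
tcp_pos: [488.3, 169.7, 9.3]
tcp_rot: [0.637, 0.77, 0.001, 0.001]
contact_force: [-2.8, -3.1, 29.3]
finger_gap: -0.0
grip_force: 15.1
```

The round key is bottomed. I release, rise, and check before handing in.

Call:
servo_tool:
  steps:
    - [[0,0,-0.3,0],[0,0,-0.9,0],[0,0,-1.8,0],[0,0,-3,0],[0,0,-4.2,0],[0,0,-5.2,0],[0,0,-5.8,0],[0,0,-6,0]]

```text
t: 24.32
tcp_pos: [488.6, 170.1, 159.8]
tcp_rot: [0.638, 0.77, 0.001, 0.001]
contact_force: [0.5, -0.2, -0.3]
finger_gap: -0.001
grip_force: 0.0
```

Call:
servo_tool:
  steps:
    - [[0,-0.8,0,0],[0,-1.6,0,0],[0,-2,0,0],[0,-2,0,0],[0,-2,0,0],[0,-2,0,0]]

```text
t: 24.82
tcp_pos: [439.7, 160.8, 157.3]
tcp_rot: [0.638, 0.77, 0.0, -0.0]
contact_force: [0.6, -1.0, -0.1]
finger_gap: -0.001
grip_force: 0.0
```

```bash
python3 - <<'E'
from h import *
s=readout.observe(); print(s["t"],s["tcp_pos"].round(1),s["contact_force"].round(1),abs(s["dq"]).max())
b=grab_frame("side")[:,:,::-1].astype(int); s0=cv2.imread("pics/side0.png").astype(int)
d=(np.abs(b-s0).sum(2)>60).astype(np.uint8)
n,l,st,c=cv2.connectedComponentsWithStats(d)
for i in range(1,n):
    if st[i,4]>40: print(st[i],c[i].round(1))
E
```

```text
24.8167 [439.7 160.8 157.3] [ 0.6 -1.  -0.1] 0.007383436467517254
[  221     0   152   270 17160] [278.6 108.8]
[  472     0    88   357 19469] [524.4 167.6]
[538 136  22  71 852] [551.6 181.6]
[339 185  21  24 229] [348.2 193.9]
[354 202   8  26 113] [357.  215.5]
[385 233  12   8  63] [390.5 236.7]
[378 245  36  18 232] [396.2 254. ]
[187 257  13  13  70] [192.2 262.1]
[191 261  53  63 858] [213.5 296.2]
[186 274  11  20 121] [191.  283.6]
[130 286  15  15  92] [136.3 292.4]
[ 132  291   60   82 1595] [157.1 332.3]
[491 349   9  10  42] [496.1 352.8]
[204 379  11  12  52] [208.9 384.5]
[ 368  384  109   36 1131] [414.4 407.3]
[226 401  24  19 256] [237.1 410.9]
```

The tongs blobs are identical to those before the key presses, and the robot is clear and still.

```bash
python3 -c "
from rig import manip
print(manip.close_job())"
```

```text
the job is handed in; nothing more can be done
None
```

The job is handed in at about 25 s: by my camera and force checks the long tongs hang on the tall bar and the short on the low bar, and the square then the round key were each pressed right down and released; the judge returned no verdict.

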